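# Dry run over a coasting welding turntable

### The job

Set the welding turntable coasting by pushing its upright hand post, never letting it turn faster than one turn in two seconds. While it coasts by itself, still faster than one turn in eight seconds, keep the tool centre at the torch point (60 mm straight above the mouth of the pipe stub, within 15 mm) for five seconds without a break, touching nothing on the turntable. Never touch the stub (it is only tacked) and leave the things around alone; at the end the turntable stands still, with nothing touching it.

Things in the scene. Friction and masses are not known exactly. Their poses are not given: they have to be found in the camera images.
- positioner: The fixed welding turntable: a grey round pedestal (foot 170 mm across) carrying a free-running round steel plate, 250 mm across and 10 mm thick, whose top is 72 mm above the work surface. Origin: on the work surface, on the vertical turning axis.
- turntable (a joint): Angle of the turntable plate, rad, growing counter-clockwise seen from above, without end, counting on past full turns. Plate with all on it: nominally 3.75 kg, inertia about the axis 0.027 kg m2 (-15 to +30 percent). The bearing brakes it with a constant 0.003 N m plus 0.0012 N m per rad/s: after a push to 2 rad/s it coasts for some 11 to 17 s.
- centre (a point): Point on the turning axis at the plate's top, 72 mm above the work surface. A bracket's base plate (150 x 70 mm, 8 mm thick) lies clamped here, with two strap clamps and bolts up to 26 mm above the plate's top and within 75 mm of the axis; the stub and the hand post stand higher.
- post_top (a point): Centre of the top of the hand post: an upright steel cylinder, 30 mm in diameter with a black plastic cap, 60 mm tall from the plate's top (its top is 132 mm above the work surface), its axis 100 mm from the turning axis, straight across the axis from the stub. Rigid on the plate; push it sideways.
- stub_mouth (a point): Centre of the upper mouth of the pipe stub, 120 mm above the work surface. The stub is an open upright steel pipe, 42 mm outside and 32 mm inside diameter, 40 mm tall, tacked on the end of the bracket's base plate, its axis 90 mm from the turning axis. It turns with the plate and is not to be touched.
- torch_point (a point): The torch point: 60 mm straight above the stub's mouth, 180 mm above the work surface, in empty air; goes round with the stub on a circle of 90 mm radius. The tool centre (TCP) is to be kept here.
- spray_can: Bystander: standing white can, 60 mm diameter, 160 mm tall. Origin: centre of its underside.
- bolt_tin: Bystander: open steel cup, 90 mm diameter, 60 mm tall. Origin: centre of its underside.
- screwdriver: Bystander: a screwdriver lying on the bench.
- multimeter: Bystander: black multimeter lying flat, 150 x 80 x 35 mm. Origin: centre of its underside.

How it is judged:
By the outcome, as a careful person would: the job done as asked, in the order asked, and still so for the second after the job is handed in, with the robot touching nothing.
It also fails if it takes over 67 s, if anything falls off the work surface, if the arm or the gripper's body presses on something with over 40 N, if the wrist force passes 120 N, or if a joint passes its speed limit or range.

### The arm

A 7-joint arm with a two-finger parallel gripper is mounted at the origin on the work surface. World frame = base frame: x ahead of the robot, y to its left, z up, the work surface at z = 0. Lengths are in m, angles in rad, forces in N, time in s.
With the tool pointing down it reaches from about 0.35 to 0.9 m from the base axis. Payload 19.9 kg.
Tool frame: the origin (TCP) lies between the finger pads, 19 mm behind the fingertips; this is the grasp point; y points along the fingers, x is the direction in which the jaws open and shut, and the axes are right-handed (so a half turn about y gives the same grasp; the last joint's range is limited). The gripper opens to 94 mm and grips with 3 to 60 N. Pads are 16 mm wide; open, the fingers measure 119 mm over their backs; the gripper's body (75 mm by 177 mm) begins 78 mm behind the grasp point.
Start: joints at [1.226, 0.417, -0.01, 1.614, 0.005, 1.111, -0.053], TCP at [0.186, -0.597, 0.224] pointing down, gripper open.
Joint ranges: [-2.81, 2.81], [-0.39, 2.02], [-1.27, 1.25], [0.06, 2.57], [-1.19, 4.33], [0.19, 2], [-2.82, 2.82]. Speed limits (rad/s): [1.89, 1.89, 2.39, 2.39, 3.01, 3.01, 3.01].

### API

Orientations are given as a 3x3 rotation matrix whose columns are the frame's x, y, z axes.
In Python, from station import arm, camera, silhouettes gives the robot as it stands.
- The arm moves only by the tool jog_arm, never from a script. Its argument "series" is one flat list of numbers, 7 for each row, row after row: the shift along the tool's x, y, z in m, then the turn, a rotation vector about the tool's x, y, z in rad, then the gripper's target within -1 to 1 (shut at 1, half-way at 0, fully open at -1). A call has 1 to 12 rows; each row is the pose to reach, as a shift and turn from the pose commanded when the call began, along the tool's axes at that moment; what a row does not reach only later rows make up. A row lasts 1/10 s, in which the tool goes at most 50 mm and 8.59 degrees, less where a joint would pass 70% of its speed; a pose out of reach is approached as far as the arm can. A call with a gripper value outside its range is refused whole. The fingers move at their own pace and stop on an object; "grip_force" is the grip in N (left out, the last holds). Time passes only in rows, so rows that repeat a pose let the fingers close. It gives the time, the measured TCP pose, the force and the opening at its end, in the units of the state.
- arm.sense(): the state, without advancing time (a new reading comes with each control period).
- camera(name): name is "scene" or "top"; returns a dict with "pixels" (384x512x3 uint8, red, green, blue), "mtx" (3x3 intrinsics, pixels), "k1" (the pictures are not rectified: a ray, as slopes to the right and down, at radius r is drawn at 1 + k1 r^2 times it, then the intrinsics apply), "extrinsics" (4x4, takes a point from camera to world coordinates). Camera axes: x right, y down, z forward; pixel columns grow to the right and rows downward; lengths in m; the calibration is good to about 2 mm. A picture is of the moment at which its call begins. There is no depth.
- arm.sign_off(): hands the job in, once; it reports no verdict.
Trained networks look in a picture, given as the dict that the camera call returned (one of the last four; its "shot" number tells which), for a name from the list of things; names that differ only in an ending like _2 or _b are one class to them, and where a whole thing is asked for, a point or a joint stands for the part that bears it (a point fixed in the world has none). Each returns a list of dicts, best first, with "score" (0 to 1); they miss things now and then, are a little off and sometimes report something else, mostly with a low value. They report only what shows in the picture. A call takes as long as a camera call.
- silhouettes(thing, picture): "pixels" (384x512 bool, what is visible of it) and "position" ([column, row] in pixels, amid what is visible of it).
The state is a dict: "clock": time; "q": joint angles; "dq": joint speeds; "tau": joint torques, N m; "eef_pos": TCP position; "tool_rot": TCP orientation; "wrist_force": force on the tool from outside, world axes, zero at the start; "torque": the same for the moment, N m; "finger_gap": finger opening in m.
Only numpy, scipy, OpenCV 4.12 (cv2) and the standard library are available. Lean on these libraries where they do the work, as an engineer would, in place of code of your own. Each camera call takes 0.05 s, during which the arm holds its last target. There are 200 camera calls.

## Working session

There is one attempt and no reset: what is moved stays moved. The work goes in short steps, Python scripts to look and compute and a tool call to move; the robot and the scene stay as the last step left them, time stands still between calls to the robot, and variables do not carry over. Pictures are saved under pics/ and viewed, about 8 in all and at most 12, crops included, and the job is handed in when it is done.

Besides the shell and the picture viewer there is one more tool, called after "Emit:" in YAML: its name, and indented under it one key for each argument. jog_arm: Moves the arm, as the interface text tells. Its arguments: {"type":"object","properties":{"series":{"type":"array","items":{"type":"number"}},"grip_force":{"type":"number"}},"required":["series"]}

```bash
ls; mkdir -p pics; python3 - <<'E'
from station import arm,camera,silhouettes
import cv2,numpy as np
s=arm.sense(); print(s)
for n in("scene","top"):
    c=camera(n); print(n,c["mtx"],c["k1"],c["extrinsics"],c["shot"])
    cv2.imwrite(f"pics/{n}0.png",c["pixels"][:,:,::-1])
    for t in("positioner","post_top","stub_mouth","spray_can","bolt_tin","screwdriver","multimeter"):
        r=silhouettes(t,c); print(t,[(round(d["score"],2),np.round(d["position"]),d["pixels"].sum()) for d in r[:2]])
E
```

```text
pics
{'clock': 0.0, 'q': array([ 1.22647492,  0.4179707 , -0.01030579,  1.61415699,  0.00472565,
        1.11064148, -0.05299855]), 'dq': array([-8.79514342e-04, -1.90742040e-04,  3.07056067e-04, -1.21440795e-03,
        2.06641964e-03,  1.43639362e-03, -7.79907370e-05]), 'tau': array([-1.26114192e-04, -8.51244664e+01,  6.38355911e-01, -4.25985932e+01,
       -4.88610927e-02,  1.85728760e-02,  1.56012102e-04]), 'eef_pos': array([ 0.18627094, -0.59625206,  0.22363452]), 'tool_rot': array([[ 2.98236664e-01, -4.47013238e-04,  9.54491850e-01],
       [-9.54491264e-01,  1.06334780e-03,  2.98236979e-01],
       [-1.14827269e-03, -9.99999335e-01, -1.09540930e-04]]), 'wrist_force': array([ 0.70393107,  0.41098422, -0.56220297]), 'torque': array([ 0.01128625, -0.01303241,  0.00235641]), 'finger_gap': 0.09392249821398474}
scene [[440.75494888   0.         255.47752921]
 [  0.         440.75494888 190.13983469]
 [  0.           0.           1.        ]] 0.027573150410544523 [[ 0.75780899  0.42537492 -0.49475419  1.26095324]
 [ 0.65246211 -0.49906494  0.57028711 -0.80764562]
 [-0.00432864 -0.754
[... 724 characters left out ...]
0127529e-02 -9.97484609e-01  6.73787364e-02  4.38511471e-01]
 [-9.99754752e-01  2.21260403e-02  9.35464085e-04  1.84410124e-02]
 [-2.42393567e-03 -6.73416197e-02 -9.97727032e-01  1.68617327e+00]
 [ 0.00000000e+00  0.00000000e+00  0.00000000e+00  1.00000000e+00]] 2
positioner [(0.56, array([293., 173.]), np.int64(4481))]
post_top [(0.96, array([295., 176.]), np.int64(4450))]
stub_mouth [(0.92, array([292., 176.]), np.int64(4480))]
spray_can [(0.86, array([152., 164.]), np.int64(418))]
bolt_tin [(0.67, array([158., 232.]), np.int64(554))]
screwdriver [(0.52, array([399., 229.]), np.int64(210))]
multimeter [(0.88, array([401., 173.]), np.int64(1030)), (0.54, array([151., 164.]), np.int64(428))]
```

View images.

```bash
python3 - <<'E'
import cv2,numpy as np
a=cv2.imread("pics/scene0.png");b=cv2.imread("pics/top0.png")
cv2.imwrite("pics/top_crop.png",cv2.resize(b[110:250,100:440],None,fx=2.3,fy=2.3,interpolation=cv2.INTER_CUBIC))
E
```

```text
(no output)
```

View pics/scene0.png

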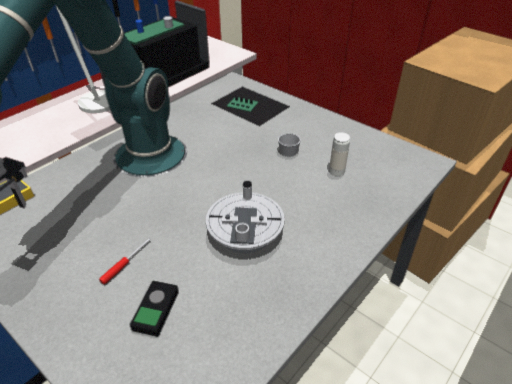

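View pics/top_crop.png

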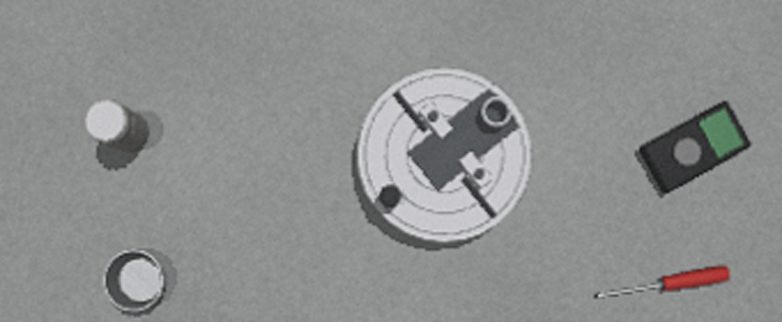

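```bash
cat > h.py <<'E'
import numpy as np,cv2,json
def proj(c,P):
    P=np.atleast_2d(P);E=np.linalg.inv(c["extrinsics"]);p=P@E[:3,:3].T+E[:3,3]
    s=p[:,:2]/p[:,2:];s=s*(1+c["k1"]*(s**2).sum(1,keepdims=True))
    return s@c["mtx"][:2,:2].T+c["mtx"][:2,2]
def back(c,uv,z):
    d=(np.asarray(uv,float)-c["mtx"][:2,2])/np.diag(c["mtx"])[:2];s=d.copy()
    for _ in range(20): s=d/(1+c["k1"]*(s@s))
    r=c["extrinsics"][:3,:3]@np.r_[s,1];o=c["extrinsics"][:3,3]
    return o+r*(z-o[2])/r[2]
TH=np.arange(0,2*np.pi,0.01)
def ring(C,r,z,a=TH): return np.c_[C[0]+r*np.cos(a),C[1]+r*np.sin(a),np.full(len(a),z)]
def angle(c,C,pred=None,win=0.8):
    """post angle: darkest cap position on the r=0.1 ring"""
    g=cv2.GaussianBlur(c["pixels"].mean(2).astype(np.float32),(0,0),1.5)
    uv=proj(c,ring(C,0.1,0.132)).astype(np.float32)
    v=cv2.remap(g,uv[:,:1],uv[:,1:],cv2.INTER_LINEAR)[:,0]
    if pred is not None:
        d=(TH-pred+np.pi)%(2*np.pi)-np.pi; v=np.where(abs(d)<win,v,255)
    i=v.argmin(); n=len(TH)
    k=np.arange(i-25,i+26); w=np.clip(90-v[k%n],0,None)
    return TH[i]+0.01*(w@(k-i))/max(w.sum(),1e-6), v[i]
E
python3 - <<'E'
from station import arm,camera,silhouettes
from h import *
for n in("top","scene"):
    c=camera(n)
    if n=="top":
        g=c["pixels"].mean(2); 
        y,x=np.mgrid[:384,:512]; m=(np.hypot(x-269.6,y-195.7)<9)
        w=np.clip(90-g,0,None)*m; cap=np.array([(w*x).sum(),(w*y).sum()])/w.sum(); print("cap",cap,g[m].min())
        po=back(c,cap,.132); st=back(c,(315.7,158.7),.12); ce=back(c,(293.5,177.4),.072)
        print(po,st,ce,np.linalg.norm((po-st)[:2]),"axis from post/stub",po+(st-po)*100/190)
    r=silhouettes("positioner",c)[0]["pixels"]; 
    # plate rim fit: upper-rim outline vs silhouette
    from scipy.optimize import minimize
    def f(C):
        k=np.zeros(r.shape,np.uint8)
        pts=np.r_[proj(c,ring(C,.125,.072)),proj(c,ring(C,.125,.062)),proj(c,ring(C,.085,0)),proj(c,ring(C,.085,.06))]
        hull=cv2.convexHull((pts*16).astype(np.int32))
        cv2.fillConvexPoly(k,hull,1,shift=4); return (k.astype(bool)^r).sum()
    C0=(po+(st-po)*100/190)[:2] if n=="top" else C0
    o=minimize(f,C0,method="Nelder-Mead",options=dict(initial_simplex=[C0,C0+[.01,0],C0+[0,.01]]));print(n,o.x,o.fun)
    for t in("spray_can","bolt_tin","multimeter","screwdriver"):
        q=silhouettes(t,c)
        if n=="top" and q: print(t,back(c,q[0]["position"],.0 if t!="spray_can" else .08))
    print(n,angle(c,C0))
E
```

```text
cap [268.65797004 195.34186164] 42.666666666666664
[0.51894514 0.00313916 0.132     ] [ 0.6337786  -0.15048177  0.12      ] [ 0.57934381 -0.08055788  0.072     ] 0.19179706197778565 axis from post/stub [ 0.5793838  -0.07771396  0.12568421]
top [ 0.58233009 -0.08062074] 78.0
spray_can [0.63963749 0.38333987 0.08      ]
bolt_tin [0.40127722 0.38260777 0.        ]
multimeter [ 0.58768785 -0.46424774  0.        ]
screwdriver [ 0.40071551 -0.4435521   0.        ]
top (np.float64(2.2140214069595987), np.float32(62.951115))
scene [ 0.58101159 -0.07822473] 247.0
scene (np.float64(2.195367743965008), np.float32(58.379837))
```

Emit:
jog_arm:
  series: [-0.009, 0, 0.009, 0, 0, 0, 1, -0.027, 0, 0.028, 0, 0, 0, 1, -0.054, 0, 0.055, 0, 0, 0, 1, -0.085, 0, 0.087, 0, 0, 0, 1, -0.116, 0, 0.119, 0, 0, 0, 1, -0.148, 0, 0.151, 0, 0, 0, 1, -0.179, 0, 0.184, 0, 0, 0, 1, -0.21, 0, 0.216, 0, 0, 0, 1, -0.241, 0, 0.248, 0, 0, 0, 1, -0.273, 0, 0.28, 0, 0, 0, 1, -0.304, 0, 0.312, 0, 0, 0, 1, -0.335, 0, 0.344, 0, 0, 0, 1]
  grip_force: 20

```text
clock: 2.6
eef_pos: [0.415, -0.1718, 0.2245]
tool_rot: [[0.299, 0.0, 0.954], [-0.954, -0.001, 0.299], [0.001, -1.0, 0.0]]
wrist_force: [0.8, -0.1, 0.4]
finger_gap: 0.0018
```

Emit:
jog_arm:
  series: [-0.03, 0, 0.031, 0, 0, 0, 1, -0.06, 0, 0.061, 0, 0, 0, 1, -0.084, 0, 0.086, 0, 0, 0, 1, -0.1, 0, 0.103, 0, 0, 0, 1, -0.109, 0, 0.112, 0, 0, 0, 1, -0.112, 0, 0.115, 0, 0, 0, 1, -0.112, 0, 0.115, 0, 0, 0, 1, -0.112, 0.02, 0.115, 0, 0, 0, 1, -0.112, 0.045, 0.115, 0, 0, 0, 1, -0.112, 0.068, 0.115, 0, 0, 0, 1, -0.112, 0.08, 0.115, 0, 0, 0, 1, -0.112, 0.08, 0.115, 0, 0, 0, 1]

```text
clock: 3.8
eef_pos: [0.4902, -0.0338, 0.1432]
tool_rot: [[0.297, -0.002, 0.955], [-0.955, 0.0, 0.297], [-0.001, -1.0, -0.002]]
wrist_force: [0.3, -0.1, -0.1]
finger_gap: 0.0003
```

```bash
python3 - <<'E'
from station import arm,camera
from h import *
c=camera("scene");C=np.array([.580,-.079])
a=c["pixels"][110:290,150:350,::-1].copy()
u=proj(c,np.r_[ring(C,.1,.132,np.array([2.21])),ring(C,.09,.12,np.array([2.21+np.pi])),ring(C,.125,.072,TH[::16])])-[150,110]
a=cv2.resize(a,None,fx=3,fy=3,interpolation=cv2.INTER_CUBIC)
for p in u: cv2.circle(a,tuple((p*3).astype(int)),2,(0,0,255),-1)
cv2.imwrite("pics/s1.png",a)
s=arm.sense();print(s["clock"],s["eef_pos"],s["tool_rot"],s["wrist_force"],s["finger_gap"]); print(angle(c,C))
E
```

```text
3.85 [ 0.49089103 -0.03360964  0.14430135] [[ 2.97385510e-01 -8.77197729e-04  9.54757084e-01]
 [-9.54757442e-01  3.39905676e-05  2.97385652e-01]
 [-2.93318754e-04 -9.99999615e-01 -8.27402757e-04]] [-0.92842074  0.76664932 -0.00923856] 0.0007172874124612672
(np.float64(2.1967791574475597), np.float32(54.61571))
```

View pics/s1.png

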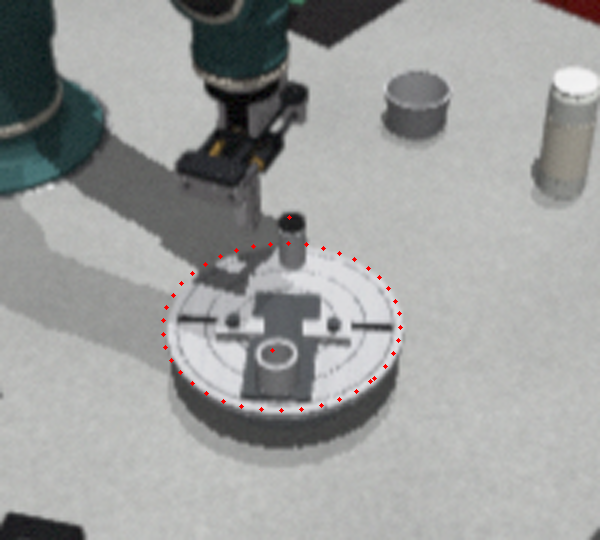

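Emit:
jog_arm:
  series: [0, 0.01, 0, 0, 0, 0, 1, 0, 0.02, 0, 0, 0, 0, 1, 0, 0.026, 0, 0, 0, 0, 1, 0, 0.026, 0, 0, 0, 0, 1, -0.003, 0.026, 0.004, 0, 0, 0, 1, -0.006, 0.026, 0.007, 0, 0, 0, 1, -0.009, 0.026, 0.01, 0, 0, 0, 1, -0.011, 0.026, 0.013, 0, 0, 0, 1, -0.011, 0.026, 0.013, 0, 0, 0, 1]

```text
clock: 4.75
eef_pos: [0.5007, -0.0181, 0.1183]
tool_rot: [[0.299, 0.0, 0.954], [-0.954, 0.0, 0.299], [-0.0, -1.0, 0.0]]
wrist_force: [1.1, -1.3, -0.4]
finger_gap: -0.0001
```

```bash
cat >> h.py <<'E'
from math import *
C=np.array([.580,-.079])
def rows(R,p0,P):
    for p in P: print(np.round((np.asarray(p)-p0)@R,3))
E
python3 - <<'E'
from station import arm,camera
from h import *
s=arm.sense();print(s["clock"],s["eef_pos"],s["wrist_force"]);p0=s["eef_pos"]
p0=np.r_[C+.1*np.array([cos(2.5),sin(2.5)]),.1176]
for n in ("top","scene"): print(angle(camera(n),C))
f=2.5-np.cumsum([.02,.05,.09,.13,.17,.205,.23]);P=[np.r_[C+.1*np.array([cos(a),sin(a)]),.1176] for a in f]
for a,z in((f[-1]-.1,.1476),(f[-1]-.12,.1876),(f[-1]-.12,.2076)): P.append(np.r_[C+.1*np.array([cos(a),sin(a)]),z])
rows(s["tool_rot"],p0,P)
E
```

```text
4.75 [ 0.50065262 -0.01806116  0.11834935] [ 1.05741277 -1.34662595 -0.41096766]
(np.float64(3.047744869299851), np.float32(70.32654))
(np.float64(2.240921067972819), np.float32(45.154))
[-0.001  0.     0.002]
[-0.004  0.     0.006]
[-0.008  0.     0.014]
[-0.013  0.     0.026]
[-0.018  0.     0.042]
[-0.019  0.     0.062]
[-0.015  0.     0.085]
[-0.012 -0.03   0.095]
[-0.011 -0.07   0.097]
[-0.011 -0.09   0.097]
```

Emit:
jog_arm:
  series: [-0.001, 0, 0.002, 0, 0, 0, 1, -0.004, 0, 0.006, 0, 0, 0, 1, -0.008, 0, 0.014, 0, 0, 0, 1, -0.013, 0, 0.026, 0, 0, 0, 1, -0.018, 0, 0.042, 0, 0, 0, 1, -0.019, 0, 0.062, 0, 0, 0, 1, -0.015, 0, 0.085, 0, 0, 0, 1, -0.014, -0.03, 0.095, 0, 0, 0, 1, -0.025, -0.07, 0.097, 0, 0, 0, 1, -0.06, -0.075, 0.097, 0, 0, 0, 1, -0.1, -0.075, 0.097, 0, 0, 0, 1]

```text
clock: 5.95
eef_pos: [0.5643, 0.107, 0.1948]
tool_rot: [[0.296, 0.003, 0.955], [-0.955, 0.001, 0.296], [0.0, -1.0, 0.003]]
wrist_force: [0.6, 0.5, -1.4]
finger_gap: 0.0002
```

```bash
python3 - <<'E'
from station import arm,camera
from h import *
D=[]
for i in range(6):
    n=("top","scene")[i%2]
    t=arm.sense()["clock"];c=camera(n);a=angle(c,C);D.append((t,n,round(a[0],3),int(a[1])));cv2.imwrite(f"pics/c{i}.png",c["pixels"][:,:,::-1])
print(D,arm.sense()["eef_pos"],arm.sense()["clock"])
a=cv2.imread("pics/c0.png")[90:270,190:400];b=cv2.imread("pics/c1.png")[110:290,150:360]
cv2.imwrite("pics/c.png",cv2.resize(np.hstack([a,b]),None,fx=1.9,fy=1.9))
E
```

```text
[(5.95, 'top', np.float64(0.309), 67), (6.0, 'scene', np.float64(0.1), 45), (6.05, 'top', np.float64(0.036), 67), (6.1, 'scene', np.float64(6.143), 47), (6.15, 'top', np.float64(6.059), 69), (6.2, 'scene', np.float64(5.899), 38)] [0.56358063 0.10533591 0.19303008] 6.25
```

View pics/c.png

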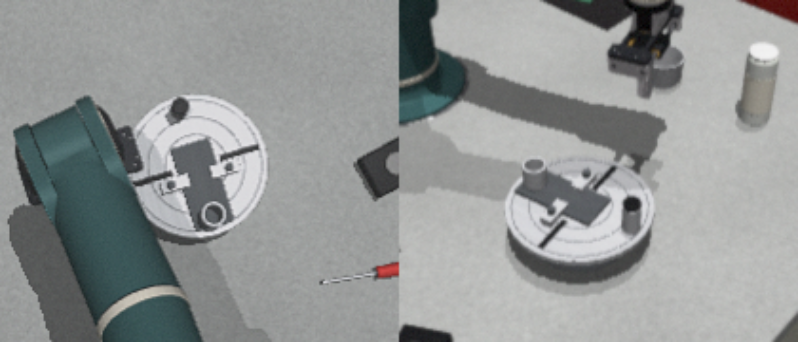

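```bash
cat >> h.py <<'E'
def polar(c):
    g=cv2.GaussianBlur(c["pixels"].astype(np.float32).mean(2),(0,0),.7)
    out=[]
    for r in np.arange(.022,.066,.003):
        uv=proj(c,ring(C,r,.08,np.arange(720)*pi/360)).astype(np.float32)
        out.append(cv2.remap(g,uv[:,:1],uv[:,1:],cv2.INTER_LINEAR)[:,0])
    return np.clip(np.array(out),30,220)
def rot(c,ref,pred,win=.6,ref_angle=2.213):
    A=polar(c);B=polar(ref);A=A-A.mean(1,keepdims=True);B=B-B.mean(1,keepdims=True)
    k=np.fft.ifft((np.fft.fft(A)*np.fft.fft(B).conj()).sum(0)).real/sqrt((A**2).sum()*(B**2).sum())
    th=np.arange(720)*pi/360+ref_angle
    d=(th-pred+pi)%(2*pi)-pi
    i=np.where(abs(d)<win,k,-9).argmax();y=k[[i-1,i,(i+1)%720]]
    return pred+d[i]+(y[0]-y[2])/(2*(y[0]-2*y[1]+y[2]))*pi/360, k[i]
def load(n,f): 
    import json; m=json.load(open("cal.json"))[n]; m={k:np.array(v) for k,v in m.items()}
    m["pixels"]=cv2.imread(f)[:,:,::-1]; return m
E
python3 - <<'E'
from station import arm,camera
from h import *
m={}
for n in("top","scene"):
    t=arm.sense()["clock"];c=camera(n);m[n]={k:np.asarray(c[k]).tolist() for k in("mtx","k1","extrinsics")}
    cv2.imwrite(f"pics/c{6+(n=='scene')}.png",c["pixels"][:,:,::-1]);print(t)
json.dump(m,open("cal.json","w"))
for i in range(8):
    n=("top","scene")[i%2];c=load(n,f"pics/c{i}.png");t=5.95+.05*i+(0.0 if i<6 else 0)
    print(t,n,rot(c,load(n,f"pics/{n}0.png"),.25-2.45*(t-5.95)),angle(c,C))
E
```

```text
6.25
6.3
5.95 top (np.float64(0.26132930699085755), np.float32(0.88602597)) (np.float64(0.3094613778340191), np.float32(67.45597))
6.0 scene (np.float64(-0.022362883034806325), np.float32(0.5080796)) (np.float64(0.10049686583456821), np.float32(45.06671))
6.05 top (np.float64(-0.005553801706547207), np.float32(0.85875195)) (np.float64(0.035758278736759165), np.float32(67.41346))
6.1000000000000005 scene (np.float64(-0.2489178542344786), np.float32(0.4619495)) (np.float64(6.1430721137468804), np.float32(47.550514))
6.15 top (np.float64(-0.2615722670239065), np.float32(0.86279887)) (np.float64(6.059215927509531), np.float32(69.27664))
6.2 scene (np.float64(-0.49462968389435535), np.float32(0.33433664)) (np.float64(5.899028360406161), np.float32(38.83818))
6.25 top (np.float64(-0.518663780185298), np.float32(0.8524701)) (np.float64(5.799658531409653), np.float32(69.65785))
6.3 scene (np.float64(-0.7459168576465213), np.float32(0.2526057)) (np.float64(5.670436698584102), np.float32(36.81936))
```

Emit:
jog_arm:
  series: [0, 0, 0, 0, 0, 0, 1, 0, 0, 0, 0, 0, 0, 1, 0, 0, 0, 0, 0, 0, 1, 0, 0, 0, 0, 0, 0, 1, 0, 0, 0, 0, 0, 0, 1, 0, 0, 0, 0, 0, 0, 1, 0, 0, 0, 0, 0, 0, 1, 0, 0, 0, 0, 0, 0, 1, 0, 0, 0, 0, 0, 0, 1, 0, 0, 0, 0, 0, 0, 1]

```text
clock: 7.35
eef_pos: [0.5631, 0.1057, 0.1933]
tool_rot: [[0.298, -0.0, 0.955], [-0.955, 0.0, 0.298], [-0.0, -1.0, -0.0]]
wrist_force: [0.4, 0.0, 0.4]
finger_gap: 0.0003
```

```bash
cat >> h.py <<'E'
from scipy.optimize import least_squares
def theta(p,t,t0=6.25):
    th0,w0,I=p; w0=abs(w0);k=.0012/I;c=.003/I;d=np.asarray(t)-t0
    e=np.exp(-k*d);w=(w0+c/k)*e-c/k
    return th0-((w0+c/k)*(1-e)/k-c/k*d), w
def fit(D):
    D=np.array(D)   # t, theta, sigma
    f=lambda p: np.r_[(theta(p,D[:,0])[0]-D[:,1])/D[:,2],(p[2]-.028)/.004]
    o=least_squares(f,[D[0,1],2.5,.027],x_scale=[1,1,.01]);cov=np.linalg.inv(o.jac.T@o.jac)
    return o.x,np.sqrt(np.diag(cov)),o.fun
E
python3 - <<'E'
from station import arm,camera
from h import *
D=[(5.95,.2613,.007),(6.05,-.0056,.007),(6.15,-.2616,.007),(6.25,-.5187,.007)]
for i in range(3):
    p=fit(D)[0]; t=arm.sense()["clock"];c=camera(("top","scene","top")[i]);pr=float(theta(p,t)[0])
    if i==1: a=angle(c,C,pr%(2*pi)); print("scene cap",a, (a[0]-pr+pi)%(2*pi)-pi);continue
    a=rot(c,load("top","pics/top0.png"),pr);print(t,pr,a);D.append((t,a[0],.007))
json.dump(D,open("D.json","w"))
p,s,f=fit(D);print(p,s,f,theta(p,arm.sense()["clock"]),arm.sense()["clock"],arm.sense()["eef_pos"])
t=np.linspace(7,16,91);print("w=.785 at",t[np.argmin(abs(theta(p,t)[1]-.785))])
E
```

```text
7.35 -3.2094793936721517 (np.float64(-3.1928235077466356), np.float32(0.9636239))
scene cap (np.float64(3.0021434823574547), np.float32(57.220314)) 0.027559777217529557
7.45 -3.4234621623226507 (np.float64(-3.4173373424496067), np.float32(0.973792))
[-0.51798173  2.55250657  0.02664002] [0.00408644 0.01395362 0.00322911] [-0.46313058  0.3835835   0.00122649  0.10260961  0.36147674 -0.38576577
 -0.33999505] (np.float64(-3.534100806018741), np.float64(2.2758797851855435)) 7.5 [0.56310037 0.10573038 0.1932701 ]
w=.785 at 15.8
```

```bash
cat >> h.py <<'E'
R=np.array([[.298,0,.9546],[-.9546,0,.298],[0,-1,0]])
def torch(p,t):
    a=theta(p,t)[0]+pi; return np.c_[C[0]+.09*np.cos(a),C[1]+.09*np.sin(a),np.full(len(a),.182)]
def plan(p,t0,p0,n=12,blend=0,lead=0.):
    t=t0+.1*np.arange(1,n+1);P=torch(p,t+lead)
    if blend:
        s=np.clip((t-t0)/blend,0,1);s=1-s*s*(3-2*s);P=P+s[:,None]*(p0-torch(p,np.array([t0]))[0])
    rr=np.round((P-p0)@R,3);Q=p0+rr@R.T
    print("steps mm",np.round(1000*np.linalg.norm(np.diff(np.r_[[p0],Q],axis=0),axis=1)))
    print([float(v) for r in rr for v in (*r,0,0,0,1)]);json.dump(Q[-1].tolist(),open("cmd.json","w"));print("end",t[-1],Q[-1])
E
python3 - <<'E'
from h import *
p=fit(json.load(open("D.json")))[0]
plan(p,7.5,np.array([.5631,.1057,.1933]),12,1.1)
E
```

```text
steps mm [24. 29. 33. 34. 33. 30. 25. 18. 10.  5. 12. 19.]
[0.02, 0.0, -0.014, 0.0, 0.0, 0.0, 1.0, 0.045, 0.001, -0.029, 0.0, 0.0, 0.0, 1.0, 0.074, 0.002, -0.045, 0.0, 0.0, 0.0, 1.0, 0.104, 0.003, -0.062, 0.0, 0.0, 0.0, 1.0, 0.133, 0.005, -0.077, 0.0, 0.0, 0.0, 1.0, 0.159, 0.006, -0.091, 0.0, 0.0, 0.0, 1.0, 0.18, 0.008, -0.104, 0.0, 0.0, 0.0, 1.0, 0.195, 0.009, -0.114, 0.0, 0.0, 0.0, 1.0, 0.202, 0.01, -0.121, 0.0, 0.0, 0.0, 1.0, 0.2, 0.011, -0.126, 0.0, 0.0, 0.0, 1.0, 0.188, 0.011, -0.129, 0.0, 0.0, 0.0, 1.0, 0.169, 0.011, -0.128, 0.0, 0.0, 0.0, 1.0]
end 8.7 [ 0.4912732 -0.0937714  0.1823   ]
```

Emit:
jog_arm:
  series: [0.02, 0.0, -0.014, 0.0, 0.0, 0.0, 1.0, 0.045, 0.001, -0.029, 0.0, 0.0, 0.0, 1.0, 0.074, 0.002, -0.045, 0.0, 0.0, 0.0, 1.0, 0.104, 0.003, -0.062, 0.0, 0.0, 0.0, 1.0, 0.133, 0.005, -0.077, 0.0, 0.0, 0.0, 1.0, 0.159, 0.006, -0.091, 0.0, 0.0, 0.0, 1.0, 0.18, 0.008, -0.104, 0.0, 0.0, 0.0, 1.0, 0.195, 0.009, -0.114, 0.0, 0.0, 0.0, 1.0, 0.202, 0.01, -0.121, 0.0, 0.0, 0.0, 1.0, 0.2, 0.011, -0.126, 0.0, 0.0, 0.0, 1.0, 0.188, 0.011, -0.129, 0.0, 0.0, 0.0, 1.0, 0.169, 0.011, -0.128, 0.0, 0.0, 0.0, 1.0]

```text
clock: 8.7
eef_pos: [0.4907, -0.0925, 0.1822]
tool_rot: [[0.298, -0.0, 0.955], [-0.955, 0.0, 0.298], [-0.0, -1.0, -0.0]]
wrist_force: [0.6, 0.4, 0.4]
finger_gap: 0.0005
```

```bash
python3 - <<'E'
from station import arm
from h import *
D=json.load(open("D.json"));p=fit(D)[0];s=arm.sense();t=s["clock"]
T=torch(p,np.array([t]))[0];print(t,s["eef_pos"],T,"err mm",1000*(s["eef_pos"]-T))
plan(p,t,np.array(json.load(open("cmd.json"))),12,0,.0)
E
```

```text
8.7 [ 0.49067769 -0.09245334  0.18219264] [ 0.49129994 -0.09424136  0.182     ] err mm [-0.62225044  1.78801631  0.19264352]
steps mm [17. 18. 18. 18. 17. 17. 17. 17. 16. 17. 17. 16.]
[-0.017, 0.0, 0.004, 0.0, 0.0, 0.0, 1.0, -0.033, 0.0, 0.012, 0.0, 0.0, 0.0, 1.0, -0.048, 0.0, 0.022, 0.0, 0.0, 0.0, 1.0, -0.06, 0.0, 0.035, 0.0, 0.0, 0.0, 1.0, -0.069, 0.0, 0.05, 0.0, 0.0, 0.0, 1.0, -0.075, 0.0, 0.066, 0.0, 0.0, 0.0, 1.0, -0.077, 0.0, 0.083, 0.0, 0.0, 0.0, 1.0, -0.077, 0.0, 0.1, 0.0, 0.0, 0.0, 1.0, -0.074, 0.0, 0.116, 0.0, 0.0, 0.0, 1.0, -0.067, 0.0, 0.131, 0.0, 0.0, 0.0, 1.0, -0.058, 0.0, 0.145, 0.0, 0.0, 0.0, 1.0, -0.047, 0.0, 0.157, 0.0, 0.0, 0.0, 1.0]
end 9.899999999999999 [ 0.6271394 -0.0021192  0.1823   ]
```

Emit:
jog_arm:
  series: [-0.017, 0.0, 0.004, 0.0, 0.0, 0.0, 1.0, -0.033, 0.0, 0.012, 0.0, 0.0, 0.0, 1.0, -0.048, 0.0, 0.022, 0.0, 0.0, 0.0, 1.0, -0.06, 0.0, 0.035, 0.0, 0.0, 0.0, 1.0, -0.069, 0.0, 0.05, 0.0, 0.0, 0.0, 1.0, -0.075, 0.0, 0.066, 0.0, 0.0, 0.0, 1.0, -0.077, 0.0, 0.083, 0.0, 0.0, 0.0, 1.0, -0.077, 0.0, 0.1, 0.0, 0.0, 0.0, 1.0, -0.074, 0.0, 0.116, 0.0, 0.0, 0.0, 1.0, -0.067, 0.0, 0.131, 0.0, 0.0, 0.0, 1.0, -0.058, 0.0, 0.145, 0.0, 0.0, 0.0, 1.0, -0.047, 0.0, 0.157, 0.0, 0.0, 0.0, 1.0]

```text
clock: 9.9
eef_pos: [0.6273, 0.0007, 0.1824]
tool_rot: [[0.301, -0.0, 0.954], [-0.954, 0.001, 0.301], [-0.001, -1.0, 0.0]]
wrist_force: [-0.6, 0.3, 0.1]
finger_gap: 0.0006
```

```bash
python3 - <<'E'
from station import arm,camera
from h import *
D=json.load(open("D.json"));p=fit(D)[0];s=arm.sense();t=s["clock"]
T=torch(p,np.array([t]))[0];print(t,"err mm",1000*(s["eef_pos"]-T))
c=camera("scene");pr=float(theta(p,t)[0]);a=angle(c,C,pr%(2*pi));print("pred",pr%(2*pi),"cap",a,"stub-rot",rot(c,load("scene","pics/scene0.png"),pr))
b=cv2.resize(c["pixels"][100:290,150:350,::-1],None,fx=3,fy=3,interpolation=cv2.INTER_CUBIC)
for q in (ring(C,.1,.132,np.array([pr])),ring(C,.09,.12,np.array([pr+pi]))): cv2.circle(b,tuple(((proj(c,q)[0]-[150,100])*3).astype(int)),2,(0,0,255),-1)
cv2.imwrite("pics/t1.png",b);print(arm.sense()["clock"])
E
```

```text
9.9 err mm [0.67950477 2.69813413 0.41698701]
pred 4.167995129150695 cap (np.float64(4.173607811345275), np.float32(36.27671)) stub-rot (np.float64(-8.501850436438858), np.float32(0.52390325))
9.95
```

View pics/t1.png

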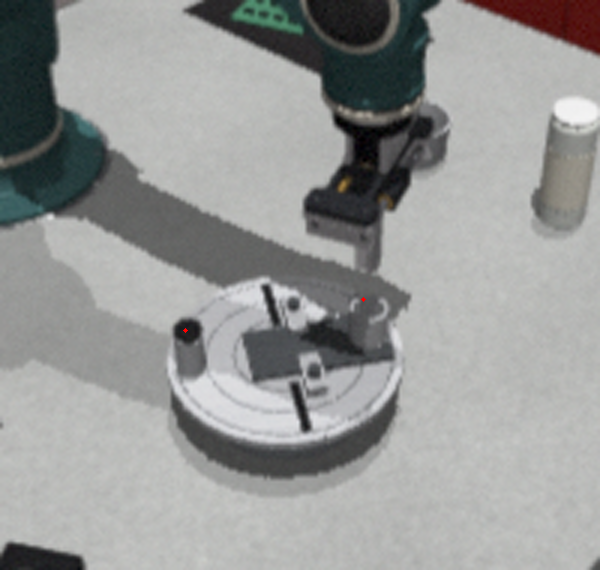

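```bash
cat >> h.py <<'E'
C=np.array([.5825,-.080])
E
python3 - <<'E'
from station import arm
from h import *
D=json.load(open("D.json"));D.append((9.9,-8.3914+.0,.02));D[-1]=(9.9,4.1736-4*pi,.02);json.dump(D,open("D.json","w"))
p,s,f=fit(D);print(p,s,f[-2:])
t=np.linspace(7,18,111);print("w=.785 at",t[np.argmin(abs(theta(p,t)[1]-.785))])
plan(p,arm.sense()["clock"],np.array(json.load(open("cmd.json"))),12)
E
```

```text
[-0.51810521  2.55308169  0.02649344] [0.00310738 0.00662183 0.00066006] [-0.00714623 -0.37663943]
w=.785 at 15.8
steps mm [26. 15. 16. 15. 15. 15. 14. 15. 14. 15. 14. 14.]
[0.021, 0.0, 0.015, 0.0, 0.0, 0.0, 1.0, 0.035, 0.0, 0.02, 0.0, 0.0, 0.0, 1.0, 0.051, 0.0, 0.024, 0.0, 0.0, 0.0, 1.0, 0.066, 0.0, 0.024, 0.0, 0.0, 0.0, 1.0, 0.081, 0.0, 0.022, 0.0, 0.0, 0.0, 1.0, 0.095, 0.0, 0.017, 0.0, 0.0, 0.0, 1.0, 0.108, 0.0, 0.011, 0.0, 0.0, 0.0, 1.0, 0.12, 0.0, 0.002, 0.0, 0.0, 0.0, 1.0, 0.13, 0.0, -0.008, 0.0, 0.0, 0.0, 1.0, 0.139, 0.0, -0.02, 0.0, 0.0, 0.0, 1.0, 0.145, 0.0, -0.033, 0.0, 0.0, 0.0, 1.0, 0.149, 0.0, -0.046, 0.0, 0.0, 0.0, 1.0]
end 11.149999999999999 [ 0.6276298 -0.1580626  0.1823   ]
```

Emit:
jog_arm:
  series: [0.021, 0.0, 0.015, 0.0, 0.0, 0.0, 1.0, 0.035, 0.0, 0.02, 0.0, 0.0, 0.0, 1.0, 0.051, 0.0, 0.024, 0.0, 0.0, 0.0, 1.0, 0.066, 0.0, 0.024, 0.0, 0.0, 0.0, 1.0, 0.081, 0.0, 0.022, 0.0, 0.0, 0.0, 1.0, 0.095, 0.0, 0.017, 0.0, 0.0, 0.0, 1.0, 0.108, 0.0, 0.011, 0.0, 0.0, 0.0, 1.0, 0.12, 0.0, 0.002, 0.0, 0.0, 0.0, 1.0, 0.13, 0.0, -0.008, 0.0, 0.0, 0.0, 1.0, 0.139, 0.0, -0.02, 0.0, 0.0, 0.0, 1.0, 0.145, 0.0, -0.033, 0.0, 0.0, 0.0, 1.0, 0.15, 0.0, -0.05, 0.0, 0.0, 0.0, 1.0]

```text
clock: 11.15
eef_pos: [0.6232, -0.1607, 0.1822]
tool_rot: [[0.298, 0.0, 0.954], [-0.954, 0.0, 0.298], [-0.0, -1.0, 0.0]]
wrist_force: [-0.2, -0.5, -0.4]
finger_gap: 0.0001
```

```bash
python3 - <<'E'
from station import arm,camera
from h import *
D=json.load(open("D.json"));p=fit(D)[0];s=arm.sense();t=s["clock"]
T=torch(p,np.array([t]))[0];print(t,"err mm",1000*(s["eef_pos"]-T))
c=camera("scene");pr=float(theta(p,t)[0]);a=angle(c,C,pr%(2*pi));print("pred",pr%(2*pi),"cap",a)
b=cv2.resize(c["pixels"][100:290,150:350,::-1],None,fx=3,fy=3,interpolation=cv2.INTER_CUBIC)
for q in (ring(C,.1,.132,np.array([pr])),ring(C,.09,.12,np.array([pr+pi])),T): cv2.circle(b,tuple(((proj(c,q)[0]-[150,100])*3).astype(int)),2,(0,0,255),-1)
cv2.imwrite("pics/t2.png",b)
D.append((t,pr+(a[0]-pr+pi)%(2*pi)-pi,.02));json.dump(D,open("D2.json","w"));p,s,f=fit(D);print(p,s,f[-3:])
# commanded end: last row was edited by hand
e=np.array([.627139,-.002119,.1823])+R@np.array([.15,0,-.05]);print(e)
plan(p,arm.sense()["clock"],e,12)
E
```

```text
11.15 err mm [-4.16869961 -2.68859465  0.23230512]
pred 2.0933379765587308 cap (np.float64(2.722314498698543), np.float32(21.61811))
[-0.52366866  2.59754115  0.02042433] [0.00308342 0.00596495 0.00023547] [12.39133928 -6.68275165 -1.89391839]
[ 0.624109 -0.160209  0.1823  ]
steps mm [31. 11. 12. 11. 11. 11. 10. 10. 10. 10. 10.  9.]
[-0.011, 0.0, 0.029, 0.0, 0.0, 0.0, 1.0, -0.006, 0.0, 0.019, 0.0, 0.0, 0.0, 1.0, -0.002, 0.0, 0.008, 0.0, 0.0, 0.0, 1.0, 0.0, 0.0, -0.003, 0.0, 0.0, 0.0, 1.0, 0.001, 0.0, -0.014, 0.0, 0.0, 0.0, 1.0, 0.001, 0.0, -0.025, 0.0, 0.0, 0.0, 1.0, -0.001, 0.0, -0.035, 0.0, 0.0, 0.0, 1.0, -0.004, 0.0, -0.045, 0.0, 0.0, 0.0, 1.0, -0.008, 0.0, -0.054, 0.0, 0.0, 0.0, 1.0, -0.012, 0.0, -0.063, 0.0, 0.0, 0.0, 1.0, -0.018, 0.0, -0.071, 0.0, 0.0, 0.0, 1.0, -0.024, 0.0, -0.078, 0.0, 0.0, 0.0, 1.0]
end 12.399999999999999 [ 0.5424982 -0.1605426  0.1823   ]
```

View pics/t2.png

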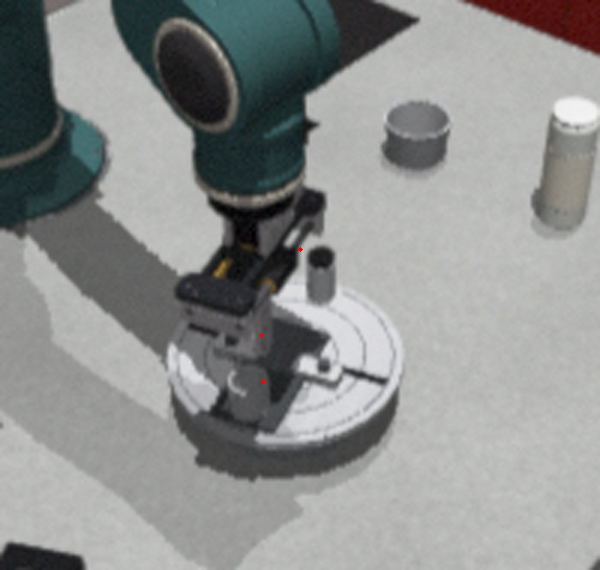

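```bash
python3 - <<'E'
from h import *
c=load("scene","pics/scene0.png")
for t,q,s in((0,(291,220),(277,352)),(9.9,(187,330),(368,306)),(11.15,(321,256),(247,380))):
    off=[150,110] if t==0 else [150,100]
    P=back(c,np.array(q)/3+off,.132);S=back(c,np.array(s)/3+off,.12);d=(P-S)[:2]
    ax=S[:2]+d*.09/.19
    print(t,P[:2],S[:2],"dist",np.hypot(*d),"ang",atan2(d[1],d[0])%(2*pi),"axis",ax)
E
```

```text
0 [ 0.52505663 -0.00107476] [ 0.63805034 -0.14946393] dist 0.18651253118731387 ang 2.2215970583657065 axis [ 0.584527   -0.07917432]
9.9 [ 0.52833503 -0.16270126] [ 0.63649107 -0.00627726] dist 0.19017412553922602 ang 4.107438776262838 axis [ 0.58525926 -0.08037284]
11.15 [0.55619119 0.01232394] [ 0.61386091 -0.1665235 ] dist 0.1879154183754544 ang 1.8827219336707013 axis [ 0.58654367 -0.08180629]
```

```bash
cat >> h.py <<'E'
C=np.array([.583,-.0797])
E
python3 - <<'E'
from station import arm
from h import *
D=json.load(open("D.json"))[:-1]+[(9.9,4.107-4*pi,.02),(11.15,1.883-4*pi,.02)];json.dump(D,open("D.json","w"))
p,s,f=fit(D);print(p,s,f)
t=np.linspace(7,20,131);print("w=.785 at",t[np.argmin(abs(theta(p,t)[1]-.785))],theta(p,11.2))
plan(p,arm.sense()["clock"],np.array([.624109,-.160209,.1823]),6)
E
```

```text
[-0.5158998   2.54038992  0.02959353] [0.00308493 0.00586154 0.00047745] [-0.83544244  0.26813651  0.10892884  0.40002909  0.61849294 -0.31876936
 -1.61241213  0.92276791  0.39838234]
w=.785 at 16.8 (np.float64(-10.746312112331239), np.float64(1.6237539018131728))
steps mm [34. 15. 15. 14. 13. 14.]
[-0.001, 0.0, -0.034, 0.0, 0.0, 0.0, 1.0, -0.005, 0.0, -0.048, 0.0, 0.0, 0.0, 1.0, -0.012, 0.0, -0.061, 0.0, 0.0, 0.0, 1.0, -0.02, 0.0, -0.073, 0.0, 0.0, 0.0, 1.0, -0.029, 0.0, -0.083, 0.0, 0.0, 0.0, 1.0, -0.04, 0.0, -0.091, 0.0, 0.0, 0.0, 1.0]
end 11.799999999999999 [ 0.5253204 -0.149143   0.1823   ]
```

```bash
python3 - <<'E'
from station import arm
from h import *
p=fit(json.load(open("D.json")))[0]
plan(p,11.2,np.array([.624109,-.160209,.1823]),12)
E
```

```text
steps mm [34. 15. 15. 14. 13. 14. 13. 14. 13. 13. 13. 13.]
[-0.001, 0.0, -0.034, 0.0, 0.0, 0.0, 1.0, -0.005, 0.0, -0.048, 0.0, 0.0, 0.0, 1.0, -0.012, 0.0, -0.061, 0.0, 0.0, 0.0, 1.0, -0.02, 0.0, -0.073, 0.0, 0.0, 0.0, 1.0, -0.029, 0.0, -0.083, 0.0, 0.0, 0.0, 1.0, -0.04, 0.0, -0.091, 0.0, 0.0, 0.0, 1.0, -0.052, 0.0, -0.097, 0.0, 0.0, 0.0, 1.0, -0.065, 0.0, -0.102, 0.0, 0.0, 0.0, 1.0, -0.078, 0.0, -0.105, 0.0, 0.0, 0.0, 1.0, -0.091, 0.0, -0.105, 0.0, 0.0, 0.0, 1.0, -0.104, 0.0, -0.104, 0.0, 0.0, 0.0, 1.0, -0.117, 0.0, -0.101, 0.0, 0.0, 0.0, 1.0]
end 12.399999999999999 [ 0.4928284 -0.0786188  0.1823   ]
```

Emit:
jog_arm:
  series: [-0.001, 0.0, -0.034, 0.0, 0.0, 0.0, 1.0, -0.005, 0.0, -0.048, 0.0, 0.0, 0.0, 1.0, -0.012, 0.0, -0.061, 0.0, 0.0, 0.0, 1.0, -0.02, 0.0, -0.073, 0.0, 0.0, 0.0, 1.0, -0.029, 0.0, -0.083, 0.0, 0.0, 0.0, 1.0, -0.04, 0.0, -0.091, 0.0, 0.0, 0.0, 1.0, -0.052, 0.0, -0.097, 0.0, 0.0, 0.0, 1.0, -0.065, 0.0, -0.102, 0.0, 0.0, 0.0, 1.0, -0.078, 0.0, -0.105, 0.0, 0.0, 0.0, 1.0, -0.091, 0.0, -0.105, 0.0, 0.0, 0.0, 1.0, -0.104, 0.0, -0.104, 0.0, 0.0, 0.0, 1.0, -0.12, 0.0, -0.1, 0.0, 0.0, 0.0, 1.0]

```text
clock: 12.4
eef_pos: [0.4928, -0.0745, 0.1823]
tool_rot: [[0.298, 0.0, 0.955], [-0.955, -0.0, 0.298], [0.0, -1.0, 0.0]]
wrist_force: [0.7, 0.4, 0.9]
finger_gap: 0.0002
```

```bash
cat >> h.py <<'E'
def shot(fn,e):
    from station import arm,camera
    D=json.load(open("D.json"));p=fit(D)[0];s=arm.sense();t=s["clock"];T=torch(p,np.array([t]))[0];print(t,"err mm",1000*(s["eef_pos"]-T))
    c=camera("scene");pr=float(theta(p,t)[0]);print("pred",pr)
    cv2.imwrite(fn+"_raw.png",c["pixels"][:,:,::-1])
    b=cv2.resize(c["pixels"][100:290,150:350,::-1],None,fx=3,fy=3,interpolation=cv2.INTER_CUBIC)
    for q in (ring(C,.1,.132,np.array([pr])),ring(C,.09,.12,np.array([pr+pi])),T):
        u=(proj(c,q)[0]-[150,100])*3;print("mark",u.round());cv2.circle(b,tuple(u.astype(int)),2,(0,0,255),-1)
    cv2.imwrite(fn,b)
E
python3 -c "
from h import *
shot('pics/t3.png',0)"
```

```text
12.4 err mm [-0.25341781  4.28667924  0.28836621]
pred -12.576350700969737
mark [357. 357.]
mark [220. 282.]
mark [217. 237.]
```

View pics/t3.png

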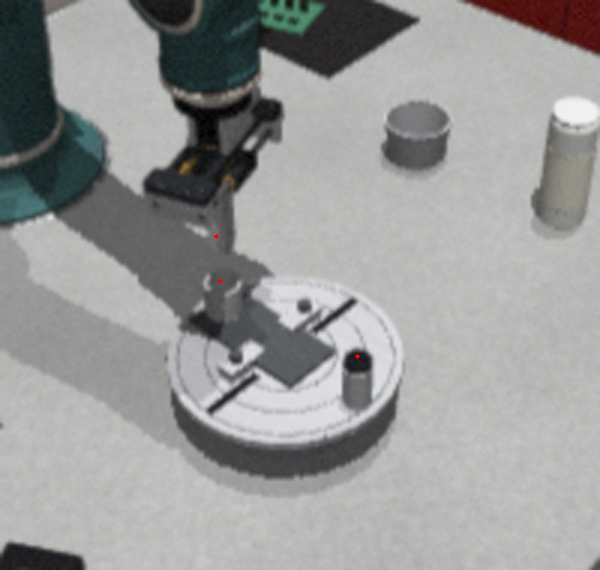

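```bash
python3 - <<'E'
from h import *
D=json.load(open("D.json"))+[(12.4,-12.576,.02)];json.dump(D,open("D.json","w"))
p,s,f=fit(D);print(p,s)
plan(p,12.45,np.array([.624109,-.160209,.1823])+R@[-.12,0,-.1],12)
p0=np.array(json.load(open("cmd.json")));plan(p,13.65,p0,12)
t=np.linspace(7,20,131);print("w=.785 at",t[np.argmin(abs(theta(p,t)[1]-.785))])
E
```

```text
[-0.51590063  2.54041262  0.02959021] [0.00308374 0.00537472 0.00033354]
steps mm [16. 13. 12. 13. 12. 12. 12. 12. 11. 12. 11. 11.]
[-0.014, 0.0, 0.007, 0.0, 0.0, 0.0, 1.0, -0.025, 0.0, 0.014, 0.0, 0.0, 0.0, 1.0, -0.034, 0.0, 0.022, 0.0, 0.0, 0.0, 1.0, -0.042, 0.0, 0.032, 0.0, 0.0, 0.0, 1.0, -0.048, 0.0, 0.042, 0.0, 0.0, 0.0, 1.0, -0.053, 0.0, 0.053, 0.0, 0.0, 0.0, 1.0, -0.057, 0.0, 0.064, 0.0, 0.0, 0.0, 1.0, -0.059, 0.0, 0.076, 0.0, 0.0, 0.0, 1.0, -0.059, 0.0, 0.087, 0.0, 0.0, 0.0, 1.0, -0.058, 0.0, 0.099, 0.0, 0.0, 0.0, 1.0, -0.056, 0.0, 0.11, 0.0, 0.0, 0.0, 1.0, -0.052, 0.0, 0.12, 0.0, 0.0, 0.0, 1.0]
end 13.649999999999999 [0.591945  0.0099422 0.1823   ]
steps mm [11. 11. 11. 11. 11. 10. 11. 10.  9. 10. 10.  9.]
[0.005, 0.0, 0.01, 0.0, 0.0, 0.0, 1.0, 0.011, 0.0, 0.019, 0.0, 0.0, 0.0, 1.0, 0.018, 0.0, 0.027, 0.0, 0.0, 0.0, 1.0, 0.026, 0.0, 0.034, 0.0, 0.0, 0.0, 1.0, 0.034, 0.0, 0.041, 0.0, 0.0, 0.0, 1.0, 0.043, 0.0, 0.046, 0.0, 0.0, 0.0, 1.0, 0.053, 0.0, 0.05, 0.0, 0.0, 0.0, 1.0, 0.063, 0.0, 0.052, 0.0, 0.0, 0.0, 1.0, 0.072, 0.0, 0.054, 0.0, 0.0, 0.0, 1.0, 0.082, 0.0, 0.055, 0.0, 0.0, 0.0, 1.0, 0.092, 0.0, 0.054, 0.0, 0.0, 0.0, 1.0, 0.101, 0.0, 0.053, 0.0, 0.0, 0.0, 1.0]
end 14.850000000000001 [ 0.6726368 -0.0706784  0.1823   ]
w=.785 at 16.8
```

Emit:
jog_arm:
  series: [-0.014, 0.0, 0.007, 0.0, 0.0, 0.0, 1.0, -0.025, 0.0, 0.014, 0.0, 0.0, 0.0, 1.0, -0.034, 0.0, 0.022, 0.0, 0.0, 0.0, 1.0, -0.042, 0.0, 0.032, 0.0, 0.0, 0.0, 1.0, -0.048, 0.0, 0.042, 0.0, 0.0, 0.0, 1.0, -0.053, 0.0, 0.053, 0.0, 0.0, 0.0, 1.0, -0.057, 0.0, 0.064, 0.0, 0.0, 0.0, 1.0, -0.059, 0.0, 0.076, 0.0, 0.0, 0.0, 1.0, -0.059, 0.0, 0.087, 0.0, 0.0, 0.0, 1.0, -0.058, 0.0, 0.099, 0.0, 0.0, 0.0, 1.0, -0.056, 0.0, 0.11, 0.0, 0.0, 0.0, 1.0, -0.052, 0.0, 0.12, 0.0, 0.0, 0.0, 1.0]

```text
clock: 13.65
eef_pos: [0.5929, 0.0101, 0.1822]
tool_rot: [[0.298, -0.0, 0.954], [-0.954, 0.0, 0.298], [-0.0, -1.0, -0.0]]
wrist_force: [0.6, -0.5, 0.5]
finger_gap: 0.0003
```

Emit:
jog_arm:
  series: [0.005, 0.0, 0.01, 0.0, 0.0, 0.0, 1.0, 0.011, 0.0, 0.019, 0.0, 0.0, 0.0, 1.0, 0.018, 0.0, 0.027, 0.0, 0.0, 0.0, 1.0, 0.026, 0.0, 0.034, 0.0, 0.0, 0.0, 1.0, 0.034, 0.0, 0.041, 0.0, 0.0, 0.0, 1.0, 0.043, 0.0, 0.046, 0.0, 0.0, 0.0, 1.0, 0.053, 0.0, 0.05, 0.0, 0.0, 0.0, 1.0, 0.063, 0.0, 0.052, 0.0, 0.0, 0.0, 1.0, 0.072, 0.0, 0.054, 0.0, 0.0, 0.0, 1.0, 0.082, 0.0, 0.055, 0.0, 0.0, 0.0, 1.0, 0.092, 0.0, 0.054, 0.0, 0.0, 0.0, 1.0, 0.103, 0.0, 0.052, 0.0, 0.0, 0.0, 1.0]

```text
clock: 14.85
eef_pos: [0.6724, -0.0736, 0.1822]
tool_rot: [[0.298, -0.0, 0.954], [-0.954, 0.0, 0.298], [-0.0, -1.0, -0.0]]
wrist_force: [0.6, 0.1, 0.1]
finger_gap: 0.0005
```

```bash
python3 -c "
from h import *
shot('pics/t4.png',0)"
```

```text
14.85 err mm [-0.20226021 -2.54043093  0.21750601]
pred -15.61161796037358
mark [206. 275.]
mark [355. 355.]
mark [356. 310.]
```

View pics/t4.png

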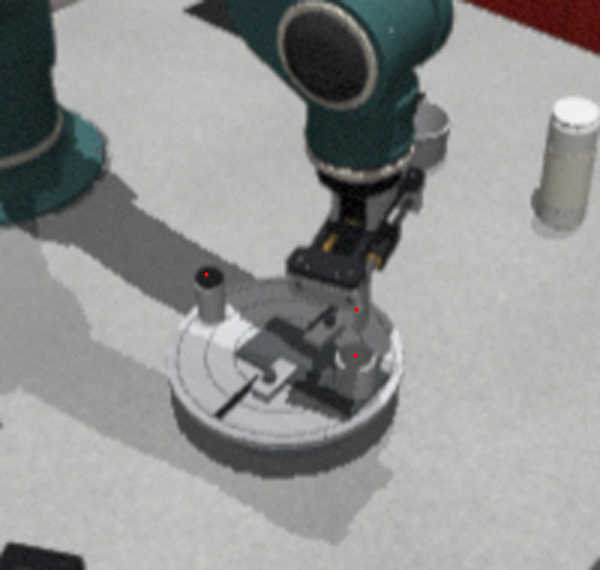

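```bash
python3 - <<'E'
from h import *
D=json.load(open("D.json"))+[(14.85,-15.62,.015)];json.dump(D,open("D.json","w"))
p,s,f=fit(D);print(p,s)
plan(p,14.9,np.array([.591945,.0099422,.1823])+R@[.103,0,.052],12)
p0=np.array(json.load(open("cmd.json")));plan(p,16.1,p0,10)
t=np.linspace(7,20,131);print("w=.785 at",t[np.argmin(abs(theta(p,t)[1]-.785))], "stop",t[np.argmin(abs(theta(p,t)[1]))])
E
```

```text
[-0.51592862  2.53978186  0.02964823] [0.00308083 0.00444351 0.0001858 ]
steps mm [12. 10.  9.  9.  9.  8.  9.  8.  9.  9.  7.  8.]
[0.012, 0.0, -0.003, 0.0, 0.0, 0.0, 1.0, 0.021, 0.0, -0.007, 0.0, 0.0, 0.0, 1.0, 0.029, 0.0, -0.012, 0.0, 0.0, 0.0, 1.0, 0.036, 0.0, -0.017, 0.0, 0.0, 0.0, 1.0, 0.043, 0.0, -0.023, 0.0, 0.0, 0.0, 1.0, 0.049, 0.0, -0.029, 0.0, 0.0, 0.0, 1.0, 0.054, 0.0, -0.036, 0.0, 0.0, 0.0, 1.0, 0.058, 0.0, -0.043, 0.0, 0.0, 0.0, 1.0, 0.062, 0.0, -0.051, 0.0, 0.0, 0.0, 1.0, 0.065, 0.0, -0.059, 0.0, 0.0, 0.0, 1.0, 0.067, 0.0, -0.066, 0.0, 0.0, 0.0, 1.0, 0.069, 0.0, -0.074, 0.0, 0.0, 0.0, 1.0]
end 16.1 [ 0.6221998 -0.160805   0.1823   ]
steps mm [8. 8. 7. 8. 7. 7. 8. 7. 7. 6.]
[0.001, 0.0, -0.008, 0.0, 0.0, 0.0, 1.0, 0.001, 0.0, -0.016, 0.0, 0.0, 0.0, 1.0, 0.0, 0.0, -0.023, 0.0, 0.0, 0.0, 1.0, -0.001, 0.0, -0.031, 0.0, 0.0, 0.0, 1.0, -0.003, 0.0, -0.038, 0.0, 0.0, 0.0, 1.0, -0.005, 0.0, -0.045, 0.0, 0.0, 0.0, 1.0, -0.008, 0.0, -0.052, 0.0, 0.0, 0.0, 1.0, -0.011, 0.0, -0.058, 0.0, 0.0, 0.0, 1.0, -0.015, 0.0, -0.064, 0.0, 0.0, 0.0, 1.0, -0.019, 0.0, -0.069, 0.0, 0.0, 0.0, 1.0]
end 17.1 [ 0.5506704 -0.1632296  0.1823   ]
w=.785 at 16.8 stop 20.0
```

Emit:
jog_arm:
  series: [0.012, 0.0, -0.003, 0.0, 0.0, 0.0, 1.0, 0.021, 0.0, -0.007, 0.0, 0.0, 0.0, 1.0, 0.029, 0.0, -0.012, 0.0, 0.0, 0.0, 1.0, 0.036, 0.0, -0.017, 0.0, 0.0, 0.0, 1.0, 0.043, 0.0, -0.023, 0.0, 0.0, 0.0, 1.0, 0.049, 0.0, -0.029, 0.0, 0.0, 0.0, 1.0, 0.054, 0.0, -0.036, 0.0, 0.0, 0.0, 1.0, 0.058, 0.0, -0.043, 0.0, 0.0, 0.0, 1.0, 0.062, 0.0, -0.051, 0.0, 0.0, 0.0, 1.0, 0.065, 0.0, -0.059, 0.0, 0.0, 0.0, 1.0, 0.067, 0.0, -0.066, 0.0, 0.0, 0.0, 1.0, 0.069, 0.0, -0.074, 0.0, 0.0, 0.0, 1.0]

```text
clock: 16.1
eef_pos: [0.6217, -0.161, 0.1822]
tool_rot: [[0.298, -0.0, 0.954], [-0.954, 0.0, 0.298], [-0.0, -1.0, -0.0]]
wrist_force: [-1.0, 0.3, 1.3]
finger_gap: 0.0006
```

Emit:
jog_arm:
  series: [0.001, 0.0, -0.008, 0.0, 0.0, 0.0, 1.0, 0.001, 0.0, -0.016, 0.0, 0.0, 0.0, 1.0, 0.0, 0.0, -0.023, 0.0, 0.0, 0.0, 1.0, -0.001, 0.0, -0.031, 0.0, 0.0, 0.0, 1.0, -0.003, 0.0, -0.038, 0.0, 0.0, 0.0, 1.0, -0.005, 0.0, -0.045, 0.0, 0.0, 0.0, 1.0, -0.008, 0.0, -0.052, 0.0, 0.0, 0.0, 1.0, -0.011, 0.0, -0.058, 0.0, 0.0, 0.0, 1.0, -0.015, 0.0, -0.064, 0.0, 0.0, 0.0, 1.0, -0.019, 0.0, -0.069, 0.0, 0.0, 0.0, 1.0]

```text
clock: 17.1
eef_pos: [0.5502, -0.1629, 0.1822]
tool_rot: [[0.298, -0.0, 0.954], [-0.954, 0.0, 0.298], [-0.0, -1.0, -0.0]]
wrist_force: [-0.7, -0.2, -0.0]
finger_gap: 0.0003
```

```bash
python3 -c "
from h import *
shot('pics/t5.png',0)"
```

```text
17.1 err mm [-0.51337097  0.7549256   0.23508426]
pred -17.64625964484942
mark [367. 280.]
mark [203. 349.]
mark [199. 304.]
```

View pics/t5.png

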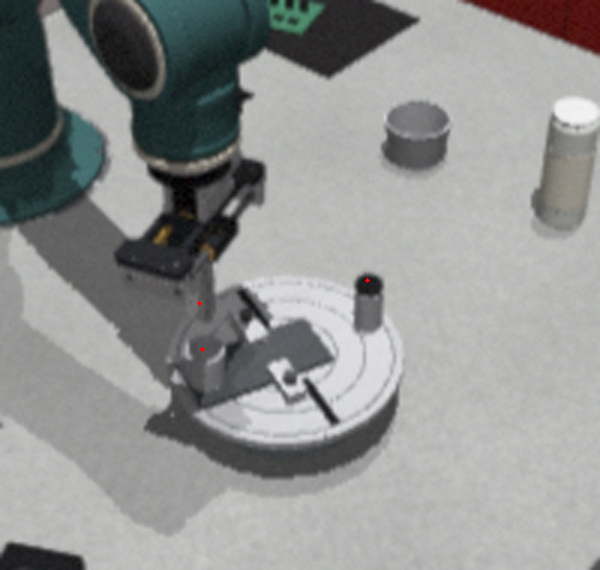

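Emit:
jog_arm:
  series: [0, -0.01, 0, 0, 0, 0, 1, 0, -0.03, 0, 0, 0, 0, 1, 0, -0.06, 0, 0, 0, 0, 1, 0.01, -0.08, -0.01, 0, 0, 0, 1, 0.03, -0.09, -0.02, 0, 0, 0, 1, 0.06, -0.1, -0.03, 0, 0, 0, 1, 0.09, -0.1, -0.045, 0, 0, 0, 1, 0.12, -0.1, -0.06, 0, 0, 0, 1, 0.15, -0.1, -0.07, 0, 0, 0, 1, 0.17, -0.1, -0.08, 0, 0, 0, 1, 0.18, -0.1, -0.08, 0, 0, 0, 1, 0.18, -0.1, -0.08, 0, 0, 0, 1]

```text
clock: 18.35
eef_pos: [0.5284, -0.3594, 0.2824]
tool_rot: [[0.297, 0.0, 0.955], [-0.955, 0.0, 0.297], [-0.0, -1.0, 0.0]]
wrist_force: [-0.3, -0.6, -0.8]
finger_gap: 0.0004
```

Emit:
jog_arm:
  series: [0, 0, 0, 0, 0, 0, 1, 0, 0, 0, 0, 0, 0, 1, 0, 0, 0, 0, 0, 0, 1, 0, 0, 0, 0, 0, 0, 1, 0, 0, 0, 0, 0, 0, 1, 0, 0, 0, 0, 0, 0, 1, 0, 0, 0, 0, 0, 0, 1, 0, 0, 0, 0, 0, 0, 1, 0, 0, 0, 0, 0, 0, 1, 0, 0, 0, 0, 0, 0, 1, 0, 0, 0, 0, 0, 0, 1, 0, 0, 0, 0, 0, 0, 1]

```text
clock: 19.55
eef_pos: [0.528, -0.3589, 0.2822]
tool_rot: [[0.298, -0.0, 0.955], [-0.955, 0.0, 0.298], [-0.0, -1.0, -0.0]]
wrist_force: [0.3, -0.1, 0.4]
finger_gap: 0.0005
```

Emit:
jog_arm:
  series: [0, 0, 0, 0, 0, 0, 1, 0, 0, 0, 0, 0, 0, 1, 0, 0, 0, 0, 0, 0, 1, 0, 0, 0, 0, 0, 0, 1, 0, 0, 0, 0, 0, 0, 1, 0, 0, 0, 0, 0, 0, 1, 0, 0, 0, 0, 0, 0, 1, 0, 0, 0, 0, 0, 0, 1, 0, 0, 0, 0, 0, 0, 1, 0, 0, 0, 0, 0, 0, 1, 0, 0, 0, 0, 0, 0, 1, 0, 0, 0, 0, 0, 0, 1]

```text
clock: 20.75
eef_pos: [0.528, -0.3588, 0.2822]
tool_rot: [[0.298, -0.0, 0.955], [-0.955, 0.0, 0.298], [-0.0, -1.0, -0.0]]
wrist_force: [-0.2, -0.1, -0.7]
finger_gap: 0.0003
```

Emit:
jog_arm:
  series: [0, 0, 0, 0, 0, 0, 1, 0, 0, 0, 0, 0, 0, 1, 0, 0, 0, 0, 0, 0, 1, 0, 0, 0, 0, 0, 0, 1, 0, 0, 0, 0, 0, 0, 1, 0, 0, 0, 0, 0, 0, 1, 0, 0, 0, 0, 0, 0, 1, 0, 0, 0, 0, 0, 0, 1, 0, 0, 0, 0, 0, 0, 1, 0, 0, 0, 0, 0, 0, 1, 0, 0, 0, 0, 0, 0, 1, 0, 0, 0, 0, 0, 0, 1]

```text
clock: 21.95
eef_pos: [0.528, -0.3589, 0.2822]
tool_rot: [[0.298, -0.0, 0.955], [-0.955, 0.0, 0.298], [-0.0, -1.0, -0.0]]
wrist_force: [0.3, 0.3, -0.2]
finger_gap: 0.0007
```

Emit:
jog_arm:
  series: [0, 0, 0, 0, 0, 0, 1, 0, 0, 0, 0, 0, 0, 1, 0, 0, 0, 0, 0, 0, 1, 0, 0, 0, 0, 0, 0, 1, 0, 0, 0, 0, 0, 0, 1, 0, 0, 0, 0, 0, 0, 1, 0, 0, 0, 0, 0, 0, 1, 0, 0, 0, 0, 0, 0, 1, 0, 0, 0, 0, 0, 0, 1, 0, 0, 0, 0, 0, 0, 1, 0, 0, 0, 0, 0, 0, 1, 0, 0, 0, 0, 0, 0, 1]

```text
clock: 23.15
eef_pos: [0.528, -0.3589, 0.2822]
tool_rot: [[0.298, -0.0, 0.955], [-0.955, 0.0, 0.298], [-0.0, -1.0, -0.0]]
wrist_force: [-0.2, -0.5, 0.2]
finger_gap: 0.0006
```

Emit:
jog_arm:
  series: [0, 0, 0, 0, 0, 0, 1, 0, 0, 0, 0, 0, 0, 1, 0, 0, 0, 0, 0, 0, 1, 0, 0, 0, 0, 0, 0, 1, 0, 0, 0, 0, 0, 0, 1, 0, 0, 0, 0, 0, 0, 1, 0, 0, 0, 0, 0, 0, 1, 0, 0, 0, 0, 0, 0, 1, 0, 0, 0, 0, 0, 0, 1, 0, 0, 0, 0, 0, 0, 1, 0, 0, 0, 0, 0, 0, 1, 0, 0, 0, 0, 0, 0, 1]

```text
clock: 24.35
eef_pos: [0.528, -0.3588, 0.2822]
tool_rot: [[0.298, -0.0, 0.955], [-0.955, 0.0, 0.298], [-0.0, -1.0, -0.0]]
wrist_force: [-0.1, -0.2, 0.7]
finger_gap: 0.0004
```

```bash
python3 - <<'E'
from station import arm,camera
from h import *
r=load("top","pics/top0.png")
D=json.load(open("D.json"));p=fit(D)[0]
ts=np.linspace(17,26,901);w=theta(p,ts)[1];i=np.argmax(w<0);pr=float(theta(p,ts[i])[0]);print("pred stop",ts[i],pr)
for i in range(24):
    t=arm.sense()["clock"];c=camera("top")
    if i%8==0 or i==23: print(t,rot(c,r,pr,pi),angle(c,C))
cv2.imwrite("pics/e_top.png",c["pixels"][:,:,::-1]);c=camera("scene")
cv2.imwrite("pics/end.png",c["pixels"][:,:,::-1])
print(arm.sense()["clock"],arm.sense()["eef_pos"])
E
```

```text
pred stop 23.58 -19.962733662094607
24.35 (np.float64(-19.953751259579533), np.float32(0.8710486)) (np.float64(5.169254762536051), np.float32(69.67501))
24.75 (np.float64(-19.954074881135696), np.float32(0.8716422)) (np.float64(5.169036922634381), np.float32(70.004265))
25.15 (np.float64(-19.95305668880765), np.float32(0.8713484)) (np.float64(5.16918916313502), np.float32(70.302284))
25.5 (np.float64(-19.95353827576919), np.float32(0.8711106)) (np.float64(5.169441922557275), np.float32(70.792076))
25.6 [ 0.52802978 -0.35886085  0.28221184]
```

View pics/end.png

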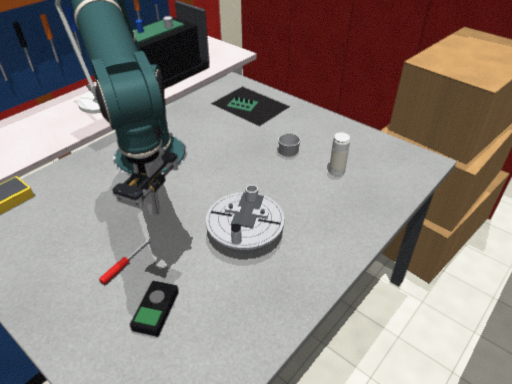

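```bash
python3 -c "
from station import arm
print(arm.sign_off())"
```

```text
the job is handed in; nothing more can be done
None
```

I set the turntable coasting with the closed gripper and kept the tool centre at the torch point for about 5.4 s while the table turned fast enough. I handed the job in at about 25.6 s with the turntable at rest; no verdict is reported.

- **Push:** the post was pushed clockwise. The turntable peaked at about 2.6 rad/s, under the 3.14 rad/s limit.
- **Tracking:** the unbroken stretch ran from about 11.3 s to 17.1 s, and the turntable stayed above one turn in eight seconds until about 16.8 s. By my motion model, the tool centre was within about 5 mm wherever I checked it, plus a few mm of camera calibration error. In the three pictures taken during that stretch, the predicted post and stub positions lay within about 4 mm of the real ones.
- **What went wrong on the way:** an earlier tracking stretch drifted about 0.2 rad (roughly 19 mm) by 11.15 s, because the automatic reading of the post angle was off. I refitted the motion from the picture and restarted, so only the stretch from 11.3 s counts. That left about 0.4 s of margin over the five seconds.
- **Final checks:** the turntable angle held constant to 0.001 rad over 24.35–25.5 s. It stopped within 0.01 rad of the model's prediction. The arm is clear of everything, and the bystanders look unmoved in the last picture. No unexpected force showed in the wrist readings at the end of each move.

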